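Fold the three-bar router guide and put it away in its own tray

ROBOT

A 6-joint arm with a two-finger parallel gripper is mounted at the origin on the work surface. World frame = base frame: x ahead of the robot, y to its left, z up, the work surface at z = 0. Lengths are in mm, angles in rad, forces in N, time in s.
With the tool pointing down it reaches from about 350 to 975 mm from the base axis. Payload 4.9 kg.
Tool frame: the origin (TCP) lies at the very end of the fingers, on their centre line; the grasp point (between the pads) lies 19 mm behind it (robot.grip_depth is the distance from the TCP to the grasp point, in mm); z points along the fingers, y is the direction in which the jaws open and shut (so a half turn about z gives the same grasp; the last joint's range is limited). The gripper opens to 85 mm and grips with 20 to 120 N. Pads are 22 mm wide; open, the fingers measure 114 mm over their backs; the gripper's body (76 mm by 85 mm) begins 54 mm behind the grasp point. The pads swing forward as they close: fully open they stand 13 mm farther back than shut.
Start: joints at [1.026, 0.053, 1.613, -0, 1.476, -0.119], TCP at [258.144, 569.178, 194.804] pointing down, gripper open.
Joint ranges: [-3.01, 3.01], [-1.01, 2.22], [0.06, 2.58], [-1.02, 4.17], [0.09, 2.62], [-3.14, 3.14]. Speed limits (rad/s): [2.57, 2.57, 3.14, 3.14, 3.14, 3.14].

INTERFACE

Orientations are given as a unit quaternion [x, y, z, w].
In Python, from station import robot, imaging gives the robot as it stands. The module is installed in compiled form; this text tells all that it offers.
- The arm moves only by the shell command python3 -m inch 'ROWS' [OPENING]. ROWS is JSON, a list of rows, each an object with "slide": the shift along the world's x, y, z in cm, a list of three; "yaw": the turn about the world's z in degrees. A call has 1 to 8 rows; each row is the pose to reach, as a shift and turn from the pose measured when the call began; what a row does not reach only later rows make up. A row lasts 1/8 s, in which the tool goes at most 62.5 mm and 10.7 degrees, less where a joint would pass 70% of its speed; a pose out of reach is approached as far as the arm can. A call with a gripper value outside its range is refused whole. OPENING is the closure, from 0 (fully open) to 1 (shut), set as the call begins (- or left out, the last holds). The fingers move at their own pace and stop on an object; the grip force is fixed at half the most. Time passes only in rows, so rows that repeat a pose let the fingers close. It gives the time, the measured TCP pose, the force and the opening at its end, in the units of the state.
- robot.sense(): the state, without advancing time (a new reading comes with each control period).
- imaging.read_camera(name): name is "scene" or "side" or "wrist"; returns the picture (420x560x3 uint8, blue, green, red); there is no depth.
- imaging.camera_model(name): a dict with "fovy" (degrees; the focal length in pixels is half the picture's height over the tangent of half this angle, whatever the lens; pixels are square), "cx", "cy" (the principal point, pixels), "T" (4x4, takes a point from camera to world coordinates). Camera axes: x right, y down, z forward; pixel columns grow to the right and rows downward; lengths in mm; the calibration is good to about 2 mm. A picture is of the moment at which its call begins: read the wrist's pose just before it. camera_model takes no time and is no camera call; for the wrist camera it gives the pose at the moment of the call.
- robot.close_job(): hands the job in, once; it reports no verdict.
The state is a dict: "t": time; "joint_pos": joint angles; "joint_velocities": joint speeds; "effort": joint torques, N m; "ee_pos": TCP position; "ee_rot": TCP orientation; "contact_force": force on the tool from outside, world axes, zero at the start; "moment": the same for the moment, N m; "finger_gap": finger opening in mm.
Only numpy, scipy, OpenCV 4.12 (cv2) and the standard library are available. Lean on these libraries where they do the work, as an engineer would, in place of code of your own. Each camera call takes 0.05 s, during which the arm holds its last target.

TASK

Fold up the blue three-bar router guide that lies open on the bench: first fold its short outer bar flat against the black middle bar, only then swing those two together round against the blue base bar, so that the short bar ends between the other two. Then lay the folded guide flat inside the blue tray, without dropping it, and let go. Leave the yellow guide in its tray and everything else on the bench where it is.

Things in the scene. Friction and masses are not known exactly. Their poses are not given: they have to be found in the camera images.
- base_bar (a point): Centre of the blue base bar of the loose folding guide, half-way up (12 mm above the bench). Bar 170 long x 16 wide x 24 mm high, lying flat; the guide weighs about 0.62 kg in all, 0.42 of it in this bar, and slides on the bench if pushed hard. x runs along the bar towards the end that carries pin 1, z is up; the other bars fold over to this bar's +y side.
- pin1 (a point): Hinge pin between base bar and middle bar (vertical axis), 12 mm above the bench, in the base bar's frame at x +88 mm, y +17.5 mm from the base bar's centre. Same axes as base_bar.
- middle_bar (a point): Centre of the black middle bar, half-way up. Bar 170 x 16 x 24 mm. x runs along the bar away from pin 1. Pin 1 lies at x -88, y +17.5 mm from here, pin 2 at x +88, y +8.75 mm. Steel hinge ears of 11 mm thickness, within the bar height, sit at both ends, up to 27 mm from the pin 1 end.
- pin2 (a point): Hinge pin between middle bar and short bar (vertical axis), 12 mm above the bench. Same axes as middle_bar.
- short_bar (a point): Centre of the short outer bar (grey aluminium with a blue tip), half-way up. Bar 130 x 16 x 24 mm. x runs along the bar away from pin 2, which lies at x -68, y +8.75 mm from here. It folds to the middle bar's +y side.
- guide_mid (a joint): Fold angle at pin 1 (rad): 0 = middle bar straight in line with the base bar, growing counter-clockwise seen from above to a stop at 3.14 = folded fully home, parallel beside the base bar. Stays where left: friction about 0.12 N m.
- guide_short (a joint): Fold angle at pin 2 (rad): 0 = short bar straight in line with the middle bar, growing counter-clockwise seen from above to a stop at 3.14 = folded fully home, parallel beside the middle bar. Stays where left: friction about 0.02 N m.
- pack (a point): Where the centre of the folded guide lies (fixed in the base bar's frame: y +17.5 mm from the base bar's centre, half-way up; same axes as base_bar). Folded, the guide is 193 mm long along x, 51 mm wide along y and 24 mm high, the short bar in the middle with 1.5 mm gaps; its weight lies about 10 mm from here, towards the base bar.
- blue_tray_floor (a point): Centre of the inner floor of the fixed blue plastic tray, 4 mm above the bench. Inside 223 mm along x by 76 mm along y, its lips stand 8 mm above this floor and are 5 mm thick; z up. The guide may lie in it either way round. The blue tray stands empty, at the left or the right of the bench.
- yellow_tray_floor (a point): The same for the yellow tray, which holds the yellow guide; leave alone.
- yellow_guide: The folded yellow guide in the yellow tray, 193 x 51 x 24 mm, origin at the centre of its underside; leave alone.
- spanner: Loose steel spanner about 150 mm long lying on the bench; bystander.
- bushing: Loose brass guide bushing, 48 mm across, 12 mm high; bystander.
- glue: White glue bottle standing upright, 56 mm across, 150 mm high, origin at its foot; bystander.
- brush: Loose dust brush about 190 mm long; bystander.
- offcut: Plywood offcut 130 x 75 x 18 mm; bystander.
- roller: Black rubber cylinder standing on end, 32 mm across, 60 mm high, origin at its foot; bystander.
- guide: The loose folding guide as a whole: origin under the centre of its blue base bar, same axes as base_bar.
There are look-alikes about, which are no part of the job. There is more than one size of the part that bears blue_tray_floor; the job needs the largest.

How it is judged:
By the outcome, as a careful person would: the job done as asked, in the order asked, and still so for the second after the job is handed in, with the robot touching nothing.
It also fails if it takes over 72 s, if anything falls off the work surface, if the arm or the gripper's body presses on something with over 40 N, if the wrist force passes 120 N, or if a joint passes its speed limit or range.

## Working session

There is one attempt and no reset: what is moved stays moved. The work goes in short steps, Python scripts to look and compute and a shell command to move; the robot and the scene stay as the last step left them, time stands still between calls to the robot, and variables do not carry over. Pictures are saved under pics/ and viewed, and the job is handed in when it is done.

```bash
mkdir -p pics; ls; python3 - <<'E'
from station import robot, imaging
import cv2
for n in ["scene","side","wrist"]:
    m=imaging.camera_model(n); print(n,m)
    cv2.imwrite(f"pics/{n}0.png",imaging.read_camera(n))
print(robot.sense())
E
```

```text
pics
scene {'fovy': 55.84608212210478, 'cx': 279.87035243588986, 'cy': 213.87140082096028, 'T': array([[-1.01322576e-02,  8.43096980e-01, -5.37666085e-01,
         1.13535309e+03],
       [ 9.99947886e-01,  7.87091981e-03, -6.50176927e-03,
        -1.10507342e+02],
       [-1.24969540e-03, -5.37703943e-01, -8.43132794e-01,
         1.05131036e+03],
       [ 0.00000000e+00,  0.00000000e+00,  0.00000000e+00,
         1.00000000e+00]])}
side {'fovy': 45.37372246409167, 'cx': 283.9850281913071, 'cy': 212.0529511705411, 'T': array([[ 7.17633722e-01, -5.48545703e-01,  4.29068122e-01,
        -1.07946289e+02],
       [-6.96413942e-01, -5.67970345e-01,  4.38653974e-01,
        -7.40433725e+02],
       [ 3.07621646e-03, -6.13601906e-01, -7.89609548e-01,
         1.16091001e+03],
       [ 0.00000000e+00,  0.00000000e+00,  0.00000000e+00,
         1.00000000e+00]])}
wrist {'fovy': 62.044228158820765, 'cx': 279.4918419356505, 'cy': 216.6834791094333, 'T': array([[ 4.12438112e-01,  8.70267621e-01,  2.69312219e-01,
         1.88802191e+02],
       [ 9.10980912e-01, -3.93050889e-01, -1.24999103e-01
[... 185 characters left out ...]
000000e+00]])}
{'t': 0.15, 'joint_pos': array([ 1.02598239e+00,  5.32296903e-02,  1.61395236e+00, -1.26815020e-05,
        1.47603795e+00, -1.18976307e-01]), 'joint_velocities': array([-0.00054284, -0.00118735, -0.00398689,  0.0007902 ,  0.00025397,
        0.00133521]), 'effort': array([ 1.25085695e-03, -3.94244385e+01, -3.70720661e+01, -3.35984168e-05,
        4.60374067e-03, -4.82779308e-05]), 'ee_pos': array([257.88269681, 568.71839276, 193.84599979]), 'ee_rot': array([ 2.11313040e-01,  9.77418097e-01, -7.71322618e-04, -2.59155335e-04]), 'contact_force': array([ 0.50537631, -0.41509983,  0.53349964]), 'moment': array([0.01890635, 0.03094869, 0.05408041]), 'finger_gap': 85.54513406522972}
```

View pics/scene0.png

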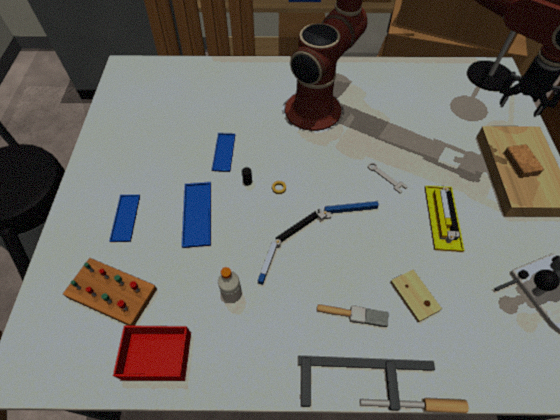

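View pics/side0.png

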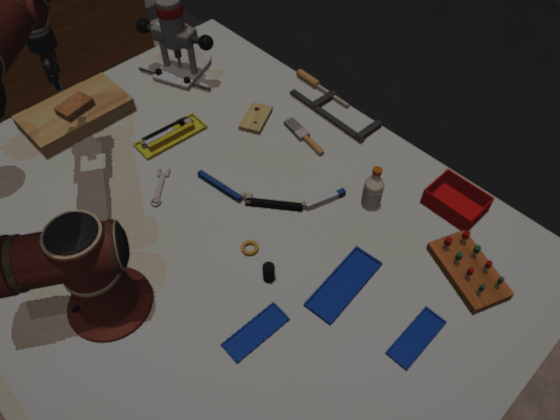

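View pics/wrist0.png

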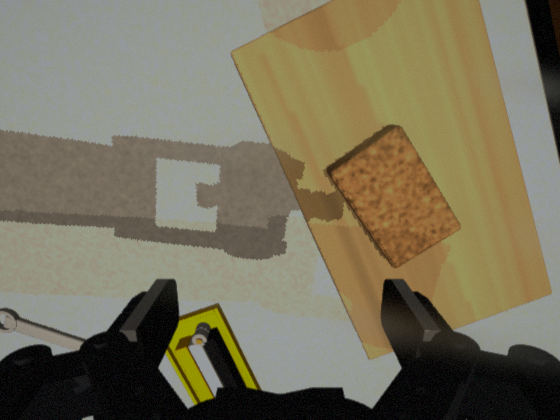

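Candidates for the blue tray in the scene picture: (125,218) small, (224,152) small and (197,214) the largest, which I choose. Candidates for the guide: blue, black and grey bars at (352,207), (300,227) and (268,260), against the yellow guide at (445,218). The three open bars are the job. Next, a close crop and the measurements.

```bash
cat > h.py <<'E'
import numpy as np, cv2
from station import robot, imaging
def ray(n,uv,z,m=None):
    m=m or imaging.camera_model(n); f=210/np.tan(np.radians(m['fovy']/2))
    uv=np.atleast_2d(np.array(uv,float)); d=np.c_[(uv[:,0]-m['cx'])/f,(uv[:,1]-m['cy'])/f,np.ones(len(uv))]
    T=m['T']; D=d@T[:3,:3].T; o=T[:3,3]
    return (o+D*((z-o[2])/D[:,2])[:,None])[:,:2]
def proj(n,P,m=None):
    m=m or imaging.camera_model(n); f=210/np.tan(np.radians(m['fovy']/2)); T=m['T']
    c=(np.atleast_2d(P)-T[:3,3])@T[:3,:3]
    return np.c_[m['cx']+f*c[:,0]/c[:,2],m['cy']+f*c[:,1]/c[:,2]]
E
python3 - <<'E'
from h import *
im=cv2.imread('pics/scene0.png'); si=cv2.imread('pics/side0.png')
for n,I in (('scene',im),('side',si)):
    hsv=cv2.cvtColor(I,cv2.COLOR_BGR2HSV)
    mk=cv2.inRange(hsv,(100,120,40),(125,255,255))
    cs,_=cv2.findContours(mk,cv2.RETR_EXTERNAL,cv2.CHAIN_APPROX_NONE)
    for c in cs:
        if cv2.contourArea(c)<25: continue
        P=ray(n,c[:,0,:],12); r=cv2.minAreaRect(P.astype(np.float32))
        print(n,c[:,0].mean(0).round(),np.round(r[0],1),np.round(r[1],1),round(r[2],1))
a=cv2.resize(im[120:300,170:400],None,fx=3.4,fy=3.3,interpolation=cv2.INTER_CUBIC); cv2.imwrite('pics/c1.png',a)
a=cv2.resize(si[150:330,180:400],None,fx=3.4,fy=3.3,interpolation=cv2.INTER_CUBIC); cv2.imwrite('pics/c2.png',a)
E
```

```text
scene [261. 278.] [ 687.3 -168.8] [15.2 25.3] 79.1
scene [352. 206.] [443.4 106.4] [ 20.7 168.4] 7.6
scene [125. 218.] [ 488.7 -598.7] [168.6  62.1] 2.2
scene [197. 215.] [ 470.5 -378.4] [234.5  83.7] 6.0
scene [224. 152.] [ 218.1 -315.8] [ 60.6 166.4] 88.1
side [416. 338.] [ 480.1 -600.7] [168.8  60.5] 1.9
side [254. 332.] [ 208.5 -318.5] [ 62.5 166.9] 88.1
side [343. 285.] [ 465.  -378.9] [233.2  85.2] 5.7
side [219. 184.] [448.5 111.9] [ 16.  168.4] 7.3
```

View pics/c1.png

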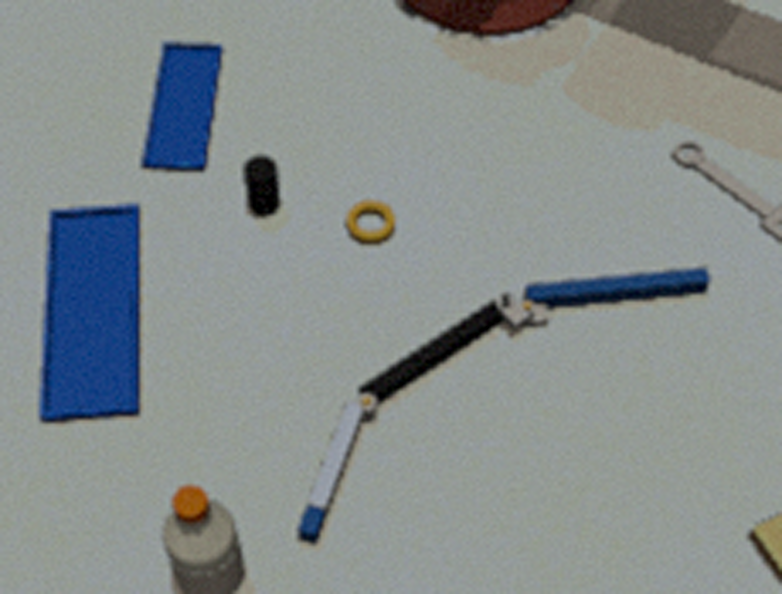

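View pics/c2.png

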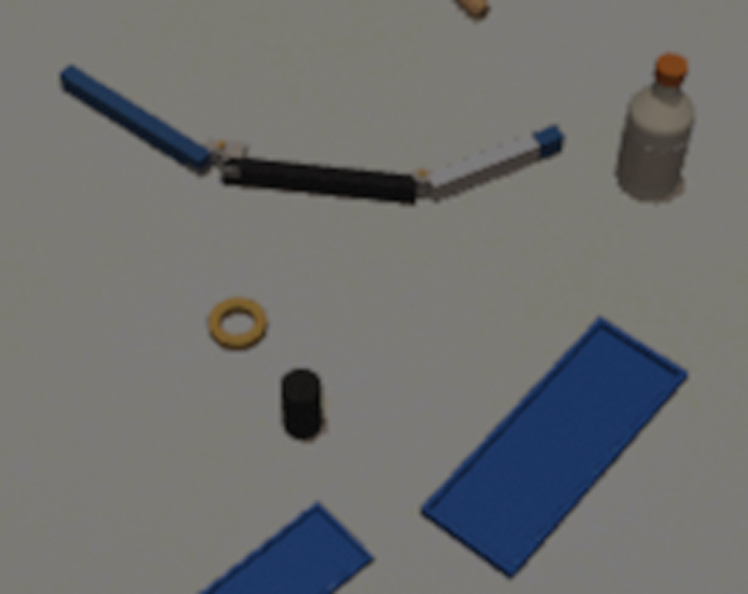

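```bash
python3 - <<'E'
from h import *
def S(p): return (170+p[0]/3.4,120+p[1]/3.3)
def D(p): return (180+p[0]/3.4,150+p[1]/3.3)
print(ray('scene',[S((527,307)),S((367,402)),S((312,515))],24))
print(ray('side',[D((221,147)),D((422,173)),D((549,134))],24))
E
```

```text
[[ 475.86874404   20.47416117]
 [ 577.82482605 -123.11784272]
 [ 686.88889434 -166.95118442]]
[[ 472.73107826   17.78109848]
 [ 576.69682906 -124.07762075]
 [ 688.58664428 -169.47778845]]
```

```bash
python3 - <<'E'
from h import *
def D(p): return (180+p[0]/3.4,150+p[1]/3.3)
print('glue cap',ray('side',[D((671,66))],150),ray('scene',[(226,272)],150))
print('glue foot c',ray('side',[D((650,180))],0))
print('roller top',ray('side',[D((301,384))],60),'bush',ray('side',[D((237,323))],12))
print('wrist cam in tcp'); m=imaging.camera_model('wrist'); s=robot.sense()
from scipy.spatial.transform import Rotation as R
r=R.from_quat(s['ee_rot']); print(r.inv().apply(m['T'][:3,3]-s['ee_pos']), r.inv().apply(m['T'][:3,2]), r.as_matrix())
E
```

```text
glue cap [[ 725.77008138 -251.52411383]] [[ 731.93974602 -248.65523948]]
glue foot c [[ 728.3452714  -254.77746398]]
roller top [[ 339.18962483 -227.72019674]] bush [[ 362.01730228 -126.173773  ]]
wrist cam in tcp
[  75.49814454   -1.0931054  -178.6103528 ] [-2.97097762e-01 -7.96721776e-04  9.54846734e-01] [[-9.10693464e-01  4.13081979e-01 -8.32587282e-04]
 [ 4.13082779e-01  9.10692408e-01 -1.39828357e-03]
 [ 1.80625174e-04 -1.61733517e-03 -9.99998676e-01]]
```

```bash
python3 -m inch '[{"slide":[2.4,-5.3,0],"yaw":-2},{"slide":[4.8,-10.6,0],"yaw":-4},{"slide":[7.2,-15.9,0],"yaw":-6},{"slide":[9.6,-21.2,0],"yaw":-8},{"slide":[12,-26.5,0],"yaw":-10},{"slide":[14.4,-31.8,0],"yaw":-12},{"slide":[16.8,-37.1,0],"yaw":-14},{"slide":[18,-40,0],"yaw":-16}]' 1; python3 -m inch '[{"slide":[2.4,-5.3,0],"yaw":-2},{"slide":[4.8,-10.6,0],"yaw":-4},{"slide":[7.2,-15.9,0],"yaw":-6},{"slide":[9.6,-21.2,0],"yaw":-8},{"slide":[11.9,-25.6,0],"yaw":-10},{"slide":[11.9,-25.6,0],"yaw":-11},{"slide":[11.9,-25.6,0],"yaw":-11}]'
python3 - <<'E'
from h import *
m=imaging.camera_model('wrist'); I=imaging.read_camera('wrist'); cv2.imwrite('pics/w1.png',I)
import pickle; pickle.dump(m,open('w1.pkl','wb'))
s=robot.sense(); print(s['ee_pos'],s['joint_pos'],s['t'])
E
```

```text
t: 1.15
ee_pos: [438.4, 166.4, 193.6]
ee_rot: [0.347, 0.938, -0.001, -0.0]
contact_force: [-0.4, 0.5, 0.2]
finger_gap: -0.2
t: 2.02
ee_pos: [557.0, -89.2, 193.1]
ee_rot: [0.435, 0.9, -0.001, -0.001]
contact_force: [-0.3, 0.3, 0.1]
finger_gap: 0.3
[556.88546621 -88.73720005 193.22013   ] [-2.89312920e-01 -8.99463009e-02  1.75630305e+00 -1.18664751e-03
  1.47722080e+00 -9.60346128e-01] 2.075
```

View pics/w1.png

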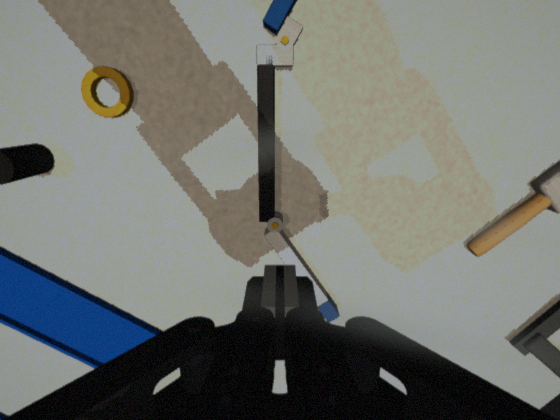

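The wrist picture shows pin 1 at (285,41), pin 2 at (274,225), the short bar's blue tip at (327,312) and the middle bar standing vertical in the picture.

```bash
python3 - <<'E'
from h import *
import pickle; m=pickle.load(open('w1.pkl','rb'))
P=ray('wrist',[(285,41),(274,225),(327,311),(267,65),(267,220)],24,m)
p1,p2=P[0],P[1]; print(P.round(1)); a=lambda v:np.degrees(np.arctan2(v[1],v[0]))
mh=a(p2-p1)+2.85; sh=a(P[2]-p2)+4; print(np.linalg.norm(p2-p1),mh,a(P[4]-P[3]),sh,sh-mh)
for f in (sh,sh+15,sh+40,sh+65,sh+90,sh+110,sh+125,sh+135):
    t=np.radians(f); R=np.array([[np.cos(t),-np.sin(t)],[np.sin(t),np.cos(t)]])
    print(round(f),(p2+R@[93,-31]).round(1),(p2+R@[93,-45]).round(1))
E
```

```text
[[ 477.1   17. ]
 [ 577.6 -126.9]
 [ 688.5 -170.5]
 [ 476.7   -8.9]
 [ 568.4 -127.1]]
175.4141456396487 -52.229209331866045 -52.176860141487715 -17.455801375977927 34.77340795588812
-17 [ 657.  -184.3] [ 652.8 -197.7]
-2 [ 669.1 -161.8] [ 668.5 -175.8]
23 [ 675.3 -119.8] [ 680.7 -132.8]
48 [663.2 -79.2] [673.5 -88.6]
73 [635.  -47.4] [648.4 -51.6]
93 [604.4 -32.6] [618.4 -31.9]
108 [579.1 -28.8] [592.4 -24.6]
118 [562.  -30.1] [574.5 -23.6]
```

```bash
python3 -m inch '[{"slide":[4.8,-5.5,0],"yaw":0},{"slide":[9.4,-11,-2],"yaw":0},{"slide":[9.4,-11,-7],"yaw":0},{"slide":[9.4,-11,-12],"yaw":0},{"slide":[9.4,-11,-16],"yaw":0},{"slide":[9.4,-11,-18.5],"yaw":0},{"slide":[9.4,-11,-18.5],"yaw":0}]' 
python3 - <<'E'
from h import *
for n in ('scene','side'):
    I=imaging.read_camera(n); cv2.imwrite(f'pics/{n}1.png',I)
a=cv2.imread('pics/scene1.png')[150:330,200:400];b=cv2.imread('pics/side1.png')[110:290,200:400]
cv2.imwrite('pics/c3.png',cv2.resize(np.hstack([a,b]),None,fx=2,fy=2,interpolation=cv2.INTER_CUBIC))
E
```

```text
t: 2.95
ee_pos: [648.6, -196.2, 5.4]
ee_rot: [0.434, 0.901, -0.001, -0.004]
contact_force: [-0.7, 0.4, -0.8]
finger_gap: -0.4
```

View pics/c3.png

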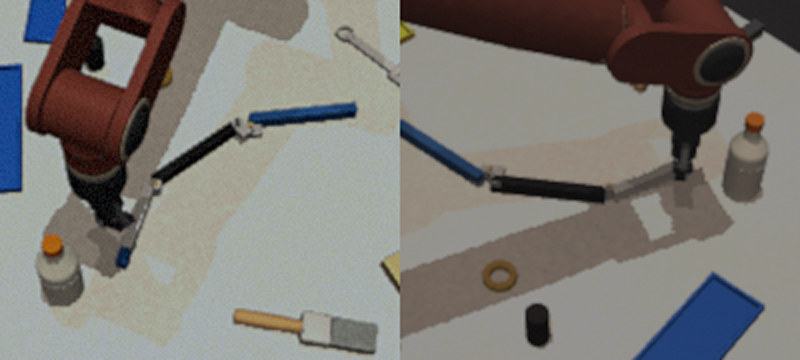

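```bash
python3 -m inch '[{"slide":[0.9,1.6,0.2],"yaw":0},{"slide":[1.9,3.5,0.2],"yaw":0},{"slide":[2.5,5.6,0.2],"yaw":0},{"slide":[2.6,7.7,0.2],"yaw":0},{"slide":[2.2,9.8,0.2],"yaw":0},{"slide":[1.4,11.8,0.2],"yaw":0},{"slide":[0.2,13.5,0.2],"yaw":0},{"slide":[-1.4,15,0.2],"yaw":0}]' 
python3 - <<'E'
from h import *
for n in ('scene','side'):
    I=imaging.read_camera(n); cv2.imwrite(f'pics/{n}2.png',I)
a=cv2.imread('pics/scene2.png')[150:330,200:400];b=cv2.imread('pics/side2.png')[110:290,200:400]
cv2.imwrite('pics/c4.png',cv2.resize(np.hstack([a,b]),None,fx=2,fy=2,interpolation=cv2.INTER_CUBIC))
E
```

```text
t: 4.05
ee_pos: [636.4, -46.8, 11.4]
ee_rot: [0.434, 0.901, -0.001, -0.0]
contact_force: [0.6, -1.0, -0.2]
finger_gap: -0.1
```

View pics/c4.png

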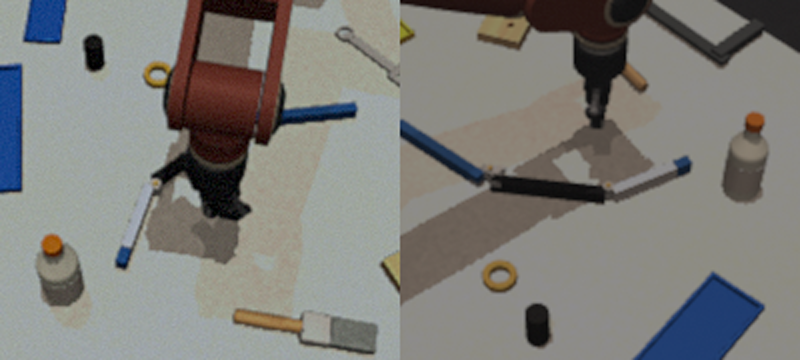

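```bash
python3 - <<'E'
from h import *
s=robot.sense(); print(s['ee_pos'])
for n in ('scene','side'): print(n,proj(n,s['ee_pos']), proj(n,[[648.6,-196.2,5.4],[650,-155,24],[636,-47,100]]))
a=cv2.imread('pics/side2.png')[120:230,240:370]
cv2.imwrite('pics/c5.png',cv2.resize(a,None,fx=6,fy=5,interpolation=cv2.INTER_CUBIC))
a=cv2.imread('pics/side1.png')[120:230,240:370]
cv2.imwrite('pics/c5b.png',cv2.resize(a,None,fx=6,fy=5,interpolation=cv2.INTER_CUBIC))
E
```

```text
[635.15628603 -46.13999619  10.84536327]
scene [[304.33134616 261.68314903]] [[252.35496394 266.28296101]
 [266.4134621  264.07323266]
 [305.69693765 247.57256037]]
side [[299.14617347 180.47158641]] [[338.57064015 206.9177618 ]
 [329.04351001 194.85228775]
 [300.38520411 160.1498224 ]]
```

View pics/c5.png

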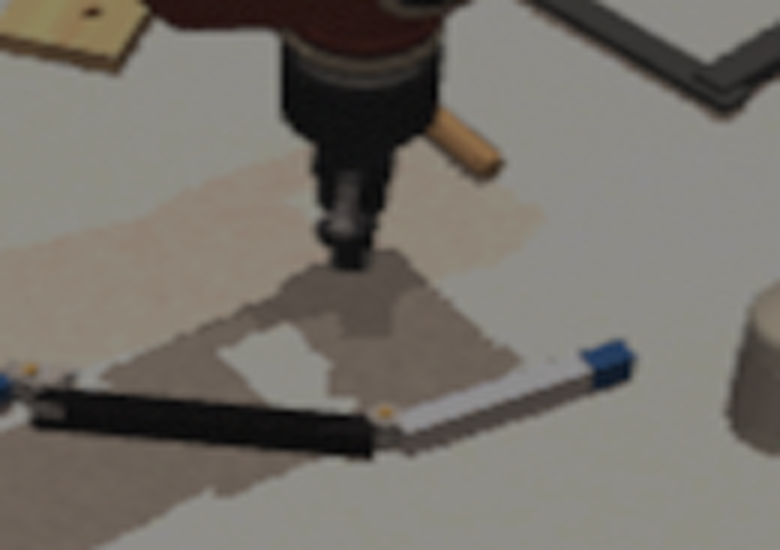

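View pics/c5b.png

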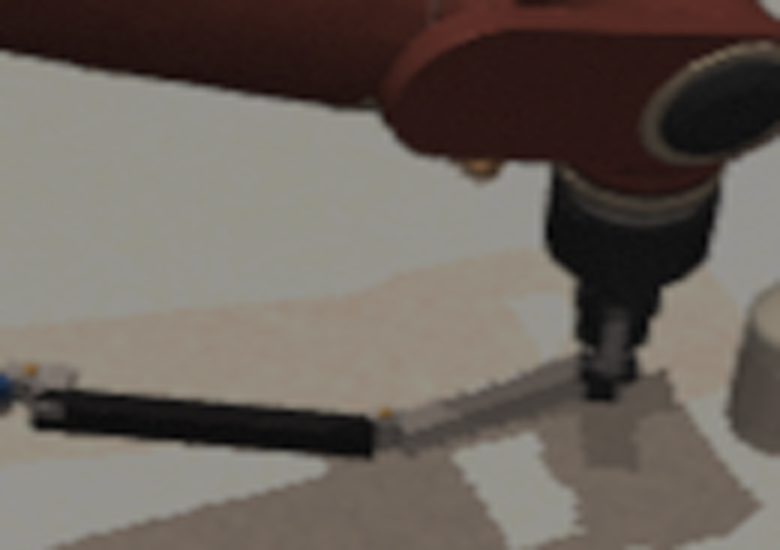

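```bash
python3 - <<'E'
from h import *
import pickle; m=pickle.load(open('w1.pkl','rb'))
e=np.array([556.9,-88.7,193.2])
print(proj('wrist',[e+[0,0,k] for k in (0,15,30,45)],m))
I=cv2.imread('pics/w1.png')[230:420,180:380]; I=cv2.convertScaleAbs(I,alpha=2.5,beta=20)
cv2.imwrite('pics/c6.png',cv2.resize(I,None,fx=3.5,fy=3,interpolation=cv2.INTER_CUBIC))
E
```

```text
[[281.65422734 249.470223  ]
 [281.729381   260.81136815]
 [281.81766713 274.13428462]
 [281.92285747 290.00814909]]
```

View pics/c6.png

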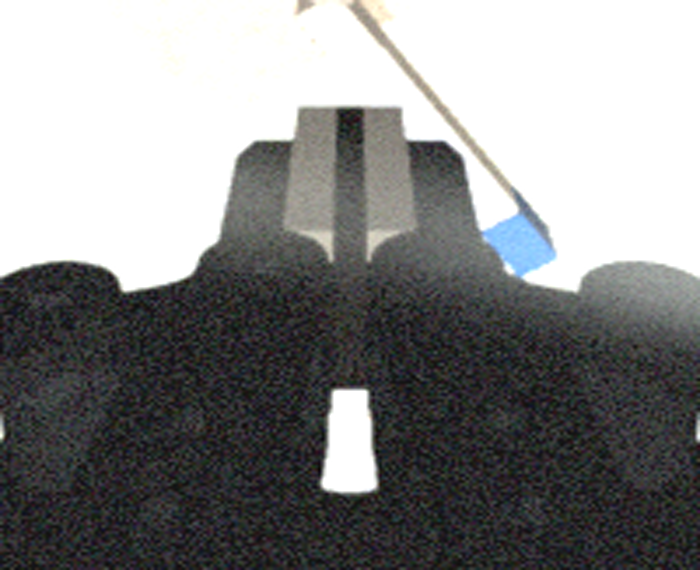

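```bash
python3 - <<'E'
from h import *
m=imaging.camera_model('wrist');I=imaging.read_camera('wrist'); cv2.imwrite('pics/w2.png',I)
s=robot.sense(); print(s['ee_pos'],s['contact_force'],s['t'])
I=cv2.convertScaleAbs(I,alpha=2,beta=10)
cv2.imwrite('pics/w2b.png',I)
a=cv2.convertScaleAbs(imaging.read_camera('side')[120:230,240:370],alpha=1.8)
cv2.imwrite('pics/c7.png',cv2.resize(a,None,fx=6,fy=5,interpolation=cv2.INTER_CUBIC))
E
```

```text
[636.32808628 -47.10311073  11.27479615] [ 0.19591048  0.32165008 -0.08170656] 4.2
```

View pics/w2b.png

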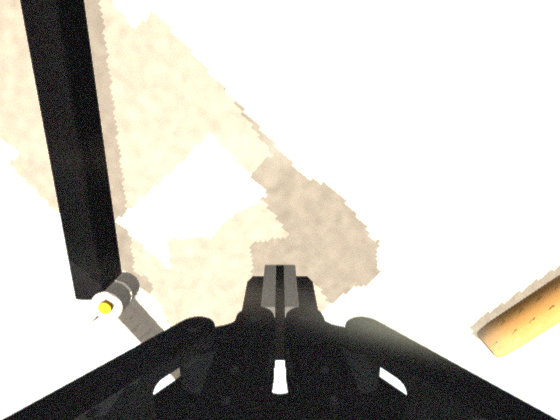

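View pics/c7.png

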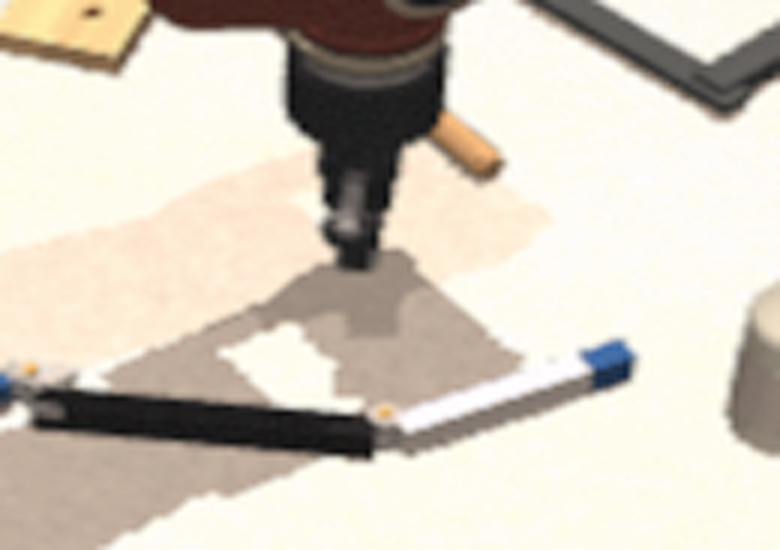

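```bash
python3 - <<'E'
from h import *
m=imaging.camera_model('wrist'); print(m['T'][:3,3])
print(ray('wrist',[(104,307),(75,296),(115,290)],24,m))
print(ray('wrist',[(104,307),(75,296),(115,290)],-6,m))
# middle bar top-face width
I=cv2.imread('pics/w2.png'); print(I[200,40:140].mean(1).astype(int))
E
```

```text
[589.91980927  10.70573965 190.16417498]
[[ 579.56905584 -129.81671986]
 [ 563.96879114 -133.67344926]
 [ 578.91951717 -117.07656273]]
[[ 577.70028598 -155.18725347]
 [ 559.2834819  -159.7402935 ]
 [ 576.93347678 -140.14693317]]
[172 169 170 167 160 154 127 119 115 115 113 114 109 112 111 114 110  62
  22  14   8  15  14  13  14   9  22  17  17  12  12  21  15  15  12  10
   8  10   8  14  20  19  18  13  12   8  16   8   7   6   5   3   0  15
   0   1   7   1   0   2   8   0   3   4   3  10  13   2   5   1  10  51
  97 104 103 104 108 104 101 100 104 101 100  99  99 100 104 111 123 120
 123 122 121 120 121 122 123 128 164 171]
```

```bash
python3 - <<'E'
from h import *
from scipy.spatial.transform import Rotation as R
m=imaging.camera_model('wrist'); s=robot.sense(); r=R.from_quat(s['ee_rot'])
for x in (-11,-5,0,5,11):
  for z in (0,-15,-30): print(x,z,proj('wrist',s['ee_pos']+r.apply([x,7,z]),m).round(1))
# rays of side/scene tip -> triangulate with wrist col
def D(p): return (240+p[0]/6,120+p[1]/5)
for z in (10,20,30,40,50): print(z,ray('side',[D((352,268))],z))
E
python3 -m inch '[{"slide":[0,0,0],"yaw":0}]'
```

```text
-11 0 [[293.5 268.3]]
-11 -15 [[294.6 281. ]]
-11 -30 [[295.8 295.8]]
-5 0 [[293.6 258.5]]
-5 -15 [[294.7 270.5]]
-5 -30 [[296.  284.5]]
0 0 [[293.7 250.2]]
0 -15 [[294.9 261.6]]
0 -30 [[296.2 275. ]]
5 0 [[293.9 241.7]]
5 -15 [[295.  252.6]]
5 -30 [[296.3 265.3]]
11 0 [[294.  231.4]]
11 -15 [[295.2 241.5]]
11 -30 [[296.5 253.4]]
10 [[654.67384025 -24.70635885]]
20 [[648.04760431 -30.92515405]]
30 [[641.42136837 -37.14394925]]
40 [[634.79513243 -43.36274445]]
50 [[628.16889649 -49.58153965]]
t: 4.38
ee_pos: [637.6, -48.4, 11.9]
ee_rot: [0.434, 0.901, -0.001, 0.0]
contact_force: [-0.1, 0.9, 0.7]
finger_gap: 0.2
```

The shut fingertips really end about 32 mm above the reported TCP: the side view and the wrist view agree, and the bar was passed over untouched. I go back, lower further in steps, and watch the force.

```bash
python3 -m inch '[{"slide":[1,-5,1],"yaw":0},{"slide":[1.5,-10,1],"yaw":0},{"slide":[1.5,-14.9,0.5],"yaw":0},{"slide":[1.5,-14.9,-1.2],"yaw":0},{"slide":[1.5,-14.9,-2.2],"yaw":0},{"slide":[1.5,-14.9,-2.2],"yaw":0}]' 
python3 -m inch '[{"slide":[0,0,-0.4],"yaw":0},{"slide":[0,0,-0.8],"yaw":0},{"slide":[0,0,-0.8],"yaw":0}]' 
python3 - <<'E'
from h import *
s=robot.sense(); print(s['ee_pos'],s['contact_force'],s['t'])
a=cv2.convertScaleAbs(imaging.read_camera('side')[120:230,240:370],alpha=1.8)
cv2.imwrite('pics/c8.png',cv2.resize(a,None,fx=6,fy=5,interpolation=cv2.INTER_CUBIC))
E
```

```text
t: 5.12
ee_pos: [651.3, -195.8, -12.1]
ee_rot: [0.434, 0.901, -0.001, -0.001]
contact_force: [-0.4, 0.6, 0.8]
finger_gap: 0.0
t: 5.5
ee_pos: [651.2, -195.3, -20.4]
ee_rot: [0.434, 0.901, -0.001, -0.002]
contact_force: [-0.3, -0.5, 0.4]
finger_gap: 0.0
[ 651.15290798 -195.2898568   -20.37897587] [-0.28041722 -0.49370512  0.38984212] 5.5
```

View pics/c8.png

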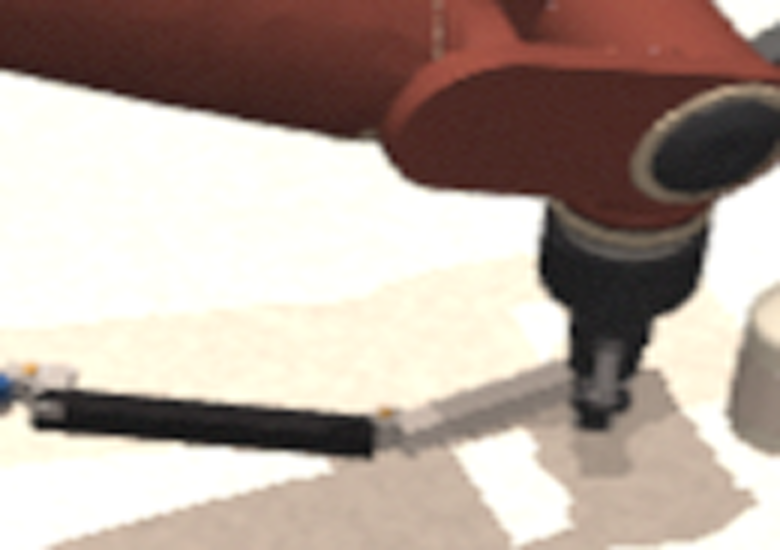

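```bash
python3 - <<'E'
from h import *
for z in (0,10,20,30,40): print(z,ray('side',[(338.7,205)],z))
E
python3 -m inch '[{"slide":[0,0,-0.3],"yaw":0},{"slide":[0,0,-0.6],"yaw":0},{"slide":[0,0,-0.6],"yaw":0}]'; python3 -m inch '[{"slide":[0,0,-0.2],"yaw":0},{"slide":[0,0,-0.3],"yaw":0},{"slide":[0,0,-0.3],"yaw":0}]'
```

```text
0 [[ 657.8060476  -189.05764137]]
10 [[ 651.20990898 -193.8071575 ]]
20 [[ 644.61377037 -198.55667364]]
30 [[ 638.01763175 -203.30618977]]
40 [[ 631.42149313 -208.05570591]]
t: 5.92
ee_pos: [651.0, -195.4, -26.5]
ee_rot: [0.434, 0.901, -0.001, -0.002]
contact_force: [0.2, 0.6, 0.6]
finger_gap: -0.0
t: 6.3
ee_pos: [650.9, -195.4, -29.7]
ee_rot: [0.434, 0.901, -0.001, -0.002]
contact_force: [0.0, -0.3, -0.9]
finger_gap: 0.1
```

```bash
python3 -m inch '[{"slide":[0.9,1.5,0.5],"yaw":0},{"slide":[1.8,3.4,0.5],"yaw":0},{"slide":[2.4,5.5,0.5],"yaw":0},{"slide":[2.4,5.5,0.5],"yaw":0}]' 
python3 - <<'E'
from h import *
for n in ('scene','side'):
    I=imaging.read_camera(n); cv2.imwrite(f'pics/{n}3.png',I)
a=cv2.imread('pics/scene3.png')[150:330,200:400];b=cv2.imread('pics/side3.png')[110:290,200:400]
cv2.imwrite('pics/c9.png',cv2.convertScaleAbs(cv2.resize(np.hstack([a,b]),None,fx=2,fy=2,interpolation=cv2.INTER_CUBIC),alpha=1.5))
E
```

```text
t: 6.8
ee_pos: [675.4, -137.8, -24.8]
ee_rot: [0.432, 0.902, -0.001, -0.002]
contact_force: [0.4, 0.8, 0.4]
finger_gap: 0.2
```

View pics/c9.png

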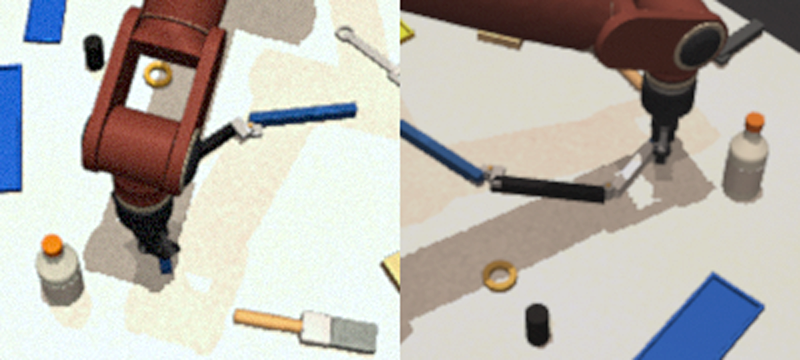

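```bash
python3 -m inch '[{"slide":[0.1,1.8,0],"yaw":0},{"slide":[-0.4,3.9,0],"yaw":0},{"slide":[-1.2,5.9,0],"yaw":0},{"slide":[-2.5,7.6,0],"yaw":0},{"slide":[-4,9.1,0],"yaw":0},{"slide":[-5.6,10,0],"yaw":0},{"slide":[-7.1,10.5,0],"yaw":0},{"slide":[-8.3,10.8,0],"yaw":0}]' 
python3 - <<'E'
from h import *
for n in ('scene','side'):
    I=imaging.read_camera(n); cv2.imwrite(f'pics/{n}4.png',I)
a=cv2.imread('pics/scene4.png')[150:330,200:400];b=cv2.imread('pics/side4.png')[110:290,200:400]
cv2.imwrite('pics/c10.png',cv2.convertScaleAbs(cv2.resize(np.hstack([a,b]),None,fx=2,fy=2,interpolation=cv2.INTER_CUBIC),alpha=1.5))
E
```

```text
t: 7.9
ee_pos: [590.8, -30.4, -24.9]
ee_rot: [0.433, 0.902, -0.001, -0.002]
contact_force: [0.5, 0.6, 0.6]
finger_gap: -0.1
```

View pics/c10.png

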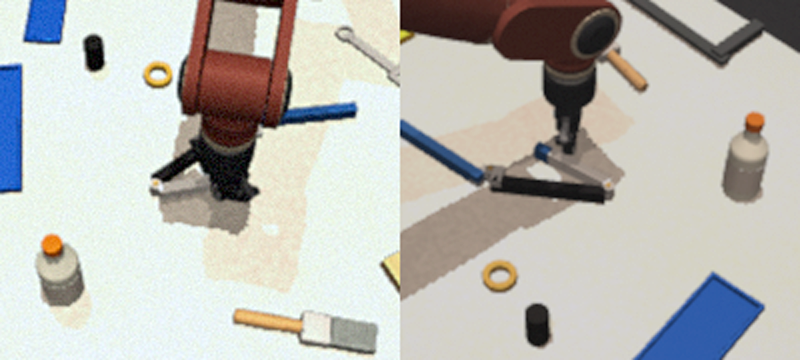

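```bash
python3 -m inch '[{"slide":[-1.3,0.1,0],"yaw":0},{"slide":[-2.7,0,0],"yaw":0},{"slide":[-2.7,0,0],"yaw":0},{"slide":[-1.5,1.5,0],"yaw":0},{"slide":[-1.5,1.5,6],"yaw":0},{"slide":[-1.5,1.5,12],"yaw":0},{"slide":[-1.5,1.5,17],"yaw":0}]' 
python3 -m inch '[{"slide":[0,-2,1],"yaw":-10},{"slide":[0,-4,2],"yaw":-20},{"slide":[0,-6,2],"yaw":-30},{"slide":[0,-8,2],"yaw":-40},{"slide":[0,-9,2],"yaw":-50},{"slide":[0,-10,2],"yaw":-60},{"slide":[0,-11,2],"yaw":-70},{"slide":[0,-12,2],"yaw":-80}]' 0
python3 -m inch '[{"slide":[0,0,0],"yaw":-10},{"slide":[0,0,0],"yaw":-20},{"slide":[0,0,0],"yaw":-30},{"slide":[0,0,0],"yaw":-40},{"slide":[0,0,0],"yaw":-50},{"slide":[0,0,0],"yaw":-60},{"slide":[0,0,0],"yaw":-70},{"slide":[0,0,0],"yaw":-80}]'
python3 -m inch '[{"slide":[0,0,0],"yaw":-10},{"slide":[0,0,0],"yaw":-20},{"slide":[0,0,0],"yaw":-20}]'
cat > w.py <<'E'
from h import *
import sys,pickle
k=sys.argv[1]
s=robot.sense();m=imaging.camera_model('wrist');I=imaging.read_camera('wrist'); cv2.imwrite(f'pics/w{k}.png',cv2.convertScaleAbs(I,alpha=1.5))
pickle.dump(m,open(f'w{k}.pkl','wb')); print(s['ee_pos'],s['joint_pos'].round(2),s['t'],s['finger_gap'],s['ee_rot'])
E
python3 w.py 3
```

```text
t: 8.88
ee_pos: [576.9, -14.7, 147.8]
ee_rot: [0.433, 0.902, -0.0, -0.002]
contact_force: [2.0, -0.1, -0.1]
finger_gap: -0.0
t: 9.88
ee_pos: [578.2, -134.4, 168.1]
ee_rot: [0.912, 0.41, 0.001, -0.001]
contact_force: [-0.2, -0.4, -0.4]
finger_gap: 85.5
t: 10.88
ee_pos: [579.4, -133.7, 168.3]
ee_rot: [0.962, -0.275, 0.002, -0.001]
contact_force: [0.9, -0.3, 0.2]
finger_gap: 85.1
t: 11.25
ee_pos: [580.4, -133.1, 168.5]
ee_rot: [0.9, -0.436, 0.002, -0.0]
contact_force: [0.9, 0.2, -0.3]
finger_gap: 85.5
[ 580.36483927 -133.13097655  168.53310435] [-0.35 -0.    1.71  0.    1.43  2.12] 11.25 85.51918613224214 [ 8.99868030e-01 -4.36156664e-01  2.17524904e-03 -4.00701692e-04]
```

View pics/w3.png

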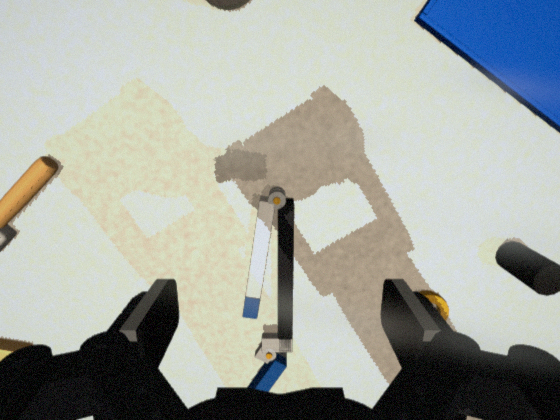

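```bash
python3 - <<'E'
from h import *
import pickle; m=pickle.load(open('w3.pkl','rb'))
P=ray('wrist',[(277,200),(269,355),(248,307),(286,215),(286,330)],24,m)
p2,p1=P[0],P[1]; print(P.round(1)); a=lambda v:np.degrees(np.arctan2(v[1],v[0]))
mh=a(p2-p1)+2.85; sh=a(P[2]-p2)+4; print(np.linalg.norm(p2-p1),mh,a(P[3]-P[4]),sh,sh-mh)
t=np.radians(mh);u=np.array([np.cos(t),np.sin(t)]);n=np.array([-u[1],u[0]])
s=robot.sense(); q=s['ee_rot']; jaw=np.degrees(2*np.arctan2(q[1],q[0]))
from scipy.spatial.transform import Rotation as R
print('jaw heading',a(R.from_quat(q).apply([0,1,0])),'need',a(n))
for d in (60,70,80): print(d,((p2-u*d+n*5)-s['ee_pos'][:2]).round(1))
E
```

```text
[[ 577.6 -127. ]
 [ 475.5   17. ]
 [ 529.7  -16.8]
 [ 561.5 -120.7]
 [ 480.8  -19.7]]
176.57734189018427 -51.81637863207046 -51.366991591569565 117.4802790574435 169.29665768951395
jaw heading -141.66917754458882 need 38.18362136792954
60 [-35.7  56.4]
70 [-41.9  64.3]
80 [-48.1  72.2]
```

```bash
python3 -m inch '[{"slide":[-2.1,3.2,-4],"yaw":0},{"slide":[-4.2,6.4,-9],"yaw":0},{"slide":[-4.2,6.4,-14],"yaw":0},{"slide":[-4.2,6.4,-17.5],"yaw":0},{"slide":[-4.2,6.4,-19.4],"yaw":0},{"slide":[-4.2,6.4,-19.4],"yaw":0}]' 
python3 -m inch '[{"slide":[0,0,0],"yaw":0},{"slide":[0,0,0],"yaw":0},{"slide":[0,0,0],"yaw":0},{"slide":[0,0,0],"yaw":0}]' 1
python3 w.py 4
```

```text
t: 12.05
ee_pos: [537.5, -68.9, -26.6]
ee_rot: [0.9, -0.435, 0.001, -0.0]
contact_force: [-0.3, 0.9, 0.1]
finger_gap: 85.4
t: 12.55
ee_pos: [538.8, -69.6, -24.8]
ee_rot: [0.9, -0.435, 0.002, -0.0]
contact_force: [-1.1, -1.2, 6.2]
finger_gap: 31.1
[538.83218246 -69.55412031 -24.75208112] [-0.27  0.1   1.96 -0.    1.08  2.21] 12.55 31.119893164403525 [ 9.00388161e-01 -4.35081626e-01  2.26353163e-03 -1.22365902e-04]
```

View pics/w4.png

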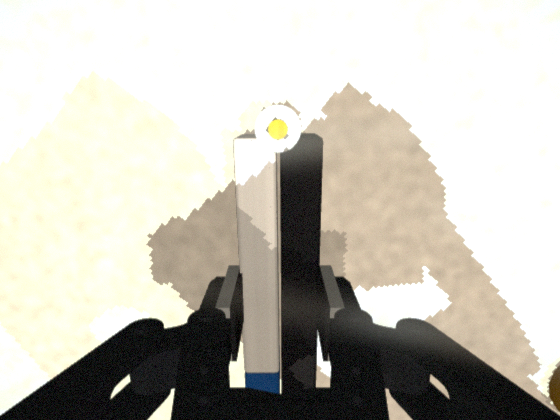

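```bash
cat > arc.py <<'E'
from h import *
import sys
p1=np.array([float(sys.argv[1]),float(sys.argv[2])]); step=float(sys.argv[3]); n=int(sys.argv[4])
s=robot.sense(); r0=s['ee_pos'][:2]-p1
for k in range(1,n+1):
    t=np.radians(step*k); R=np.array([[np.cos(t),-np.sin(t)],[np.sin(t),np.cos(t)]])
    print(step*k,((R@r0-r0)/10).round(2))
E
python3 arc.py 476 17 7.5 8
```

```text
7.5 [1.08 0.89]
15.0 [2.03 1.92]
22.5 [2.83 3.06]
30.0 [3.49 4.3 ]
37.5 [3.97 5.62]
45.0 [4.28 6.98]
52.5 [4.41 8.37]
60.0 [4.35 9.77]
```

```bash
python3 -m inch '[{"slide":[1.08,0.89,0],"yaw":7.5},{"slide":[2.03,1.92,0],"yaw":15},{"slide":[2.83,3.06,0],"yaw":22.5},{"slide":[3.49,4.3,0],"yaw":30},{"slide":[3.97,5.62,0],"yaw":37.5},{"slide":[4.28,6.98,0],"yaw":45}]'
python3 - <<'E'
from h import *
for n in ('scene','side'):
    I=imaging.read_camera(n); cv2.imwrite(f'pics/{n}5.png',I)
a=cv2.imread('pics/scene5.png')[150:330,200:400];b=cv2.imread('pics/side5.png')[110:290,180:380]
cv2.imwrite('pics/c11.png',cv2.convertScaleAbs(cv2.resize(np.hstack([a,b]),None,fx=2,fy=2,interpolation=cv2.INTER_CUBIC),alpha=1.5))
I=cv2.imread('pics/side5.png'); hsv=cv2.cvtColor(I,cv2.COLOR_BGR2HSV)
mk=cv2.inRange(hsv,(100,120,40),(125,255,255)); cs,_=cv2.findContours(mk,cv2.RETR_EXTERNAL,cv2.CHAIN_APPROX_NONE)
for c in cs:
    if cv2.contourArea(c)<100: continue
    r=cv2.minAreaRect(ray('side',c[:,0,:],12).astype(np.float32)); print(np.round(r[0],1),np.round(r[1],1),round(r[2],1))
E
```

```text
t: 13.35
ee_pos: [582.7, 0.4, -24.4]
ee_rot: [0.998, -0.056, 0.003, -0.001]
contact_force: [1.9, -0.7, -2.3]
finger_gap: 31.3
[ 480.1 -600.7] [168.8  60.5] 1.9
[ 208.5 -318.5] [ 62.5 166.9] 88.1
[ 465.  -378.9] [233.2  85.2] 5.7
[443.4 112.2] [ 23.1 170.2] 8.9
```

View pics/c11.png

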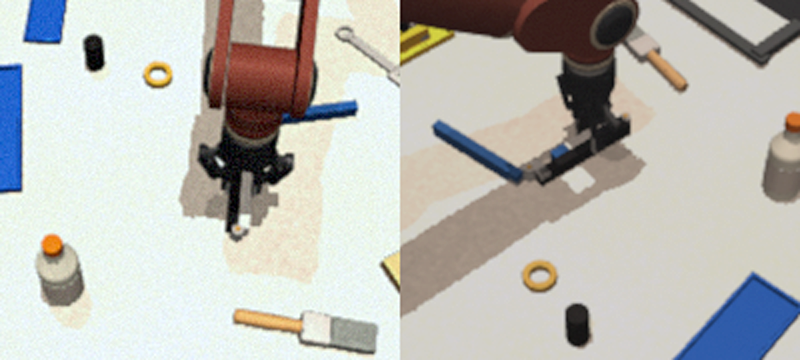

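```bash
python3 arc.py 475 17 9 8
```

```text
9.0 [0.12 1.69]
18.0 [-0.02  3.38]
27.0 [-0.43  5.02]
36.0 [-1.09  6.59]
45.0 [-1.99  8.02]
54.0 [-3.1   9.31]
63.0 [-4.39 10.4 ]
72.0 [-5.85 11.27]
```

```bash
python3 -m inch '[{"slide":[0.12,1.69,0],"yaw":9},{"slide":[-0.02,3.38,0],"yaw":18},{"slide":[-0.43,5.02,0],"yaw":27},{"slide":[-1.09,6.59,0],"yaw":36},{"slide":[-1.99,8.02,0],"yaw":45},{"slide":[-3.1,9.31,0],"yaw":54},{"slide":[-4.39,10.4,0],"yaw":63},{"slide":[-5.8,11.2,0],"yaw":72}]'
python3 w.py 5
python3 - <<'E'
from h import *
for n in ('scene','side'):
    I=imaging.read_camera(n); cv2.imwrite(f'pics/{n}6.png',I)
a=cv2.imread('pics/scene6.png')[150:330,200:400];b=cv2.imread('pics/side6.png')[110:290,180:380]
cv2.imwrite('pics/c12.png',cv2.convertScaleAbs(cv2.resize(np.hstack([a,b]),None,fx=2,fy=2,interpolation=cv2.INTER_CUBIC),alpha=1.5))
E
```

```text
t: 14.45
ee_pos: [523.4, 113.3, -24.7]
ee_rot: [0.84, 0.542, 0.002, -0.002]
contact_force: [1.2, 1.5, -1.2]
finger_gap: 30.9
[523.44251937 113.2708077  -24.69699777] [0.07 0.09 1.97 0.01 1.08 0.49] 14.45 30.910081091088202 [ 0.84046005  0.54186643  0.00164462 -0.00223153]
```

View pics/c12.png

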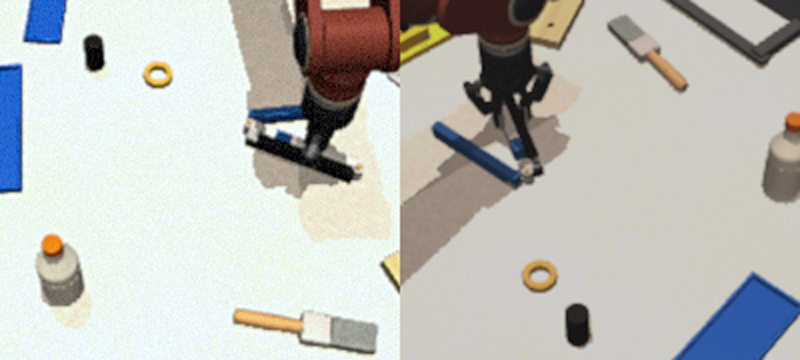

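View pics/w5.png

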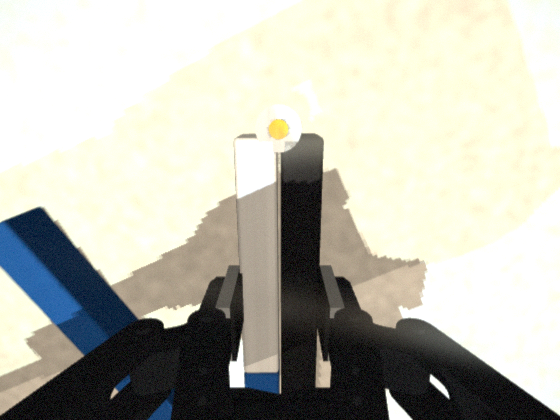

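```bash
python3 - <<'E'
from h import *
import pickle; m=pickle.load(open('w5.pkl','rb'))
I=cv2.imread('pics/w5.png')
P=ray('wrist',[(278,128),(2,224),(75,315),(46,208)],24,m); print(P.round(1))
a=lambda v:np.degrees(np.arctan2(v[1],v[0]))
print(a(P[2]-P[1]))
from scipy.spatial.transform import Rotation as R
s=robot.sense(); print('tool x',a(R.from_quat(s['ee_rot']).apply([1,0,0])))
E
python3 arc.py 475 17 7 2
```

```text
[[551.3 174.8]
 [437.2 186.2]
 [440.1 139.9]
 [456.9 184.5]]
-86.41531680416436
tool x 65.3194004020925
7.0 [-1.2   0.51]
14.0 [-2.46  0.88]
```

```bash
python3 arc.py 470 18.6 7 1; python3 -m inch '[{"slide":[-0.6,0.35,0],"yaw":3.5},{"slide":[-1.2,0.6,0],"yaw":7},{"slide":[-1.2,0.6,0],"yaw":7}]'
python3 w.py 6; python3 -m inch '[{"slide":[0,0,0],"yaw":0},{"slide":[0,0,0],"yaw":0},{"slide":[0,0,6],"yaw":0},{"slide":[0,0,12],"yaw":0},{"slide":[0,0,17],"yaw":0},{"slide":[0,0,17],"yaw":0}]' 0.5;  python3 w.py 7
```

```text
7.0 [-1.19  0.58]
t: 14.98
ee_pos: [511.2, 118.4, -24.7]
ee_rot: [0.808, 0.589, 0.0, -0.002]
contact_force: [-0.3, -0.2, -1.4]
finger_gap: 30.9
[511.17936296 118.39079984 -24.70815045] [0.08 0.06 2.   0.   1.08 0.39] 14.975 30.900977522644936 [ 8.08366817e-01  5.88674579e-01  4.86425322e-04 -2.25648925e-03]
t: 15.78
ee_pos: [515.1, 118.6, 151.7]
ee_rot: [0.809, 0.588, 0.005, 0.001]
contact_force: [0.5, -0.3, -1.0]
finger_gap: 42.9
[515.05854152 118.64882108 151.67164343] [ 0.08 -0.16  1.89  0.    1.4   0.39] 15.775 42.8741670293067 [8.08540648e-01 5.88416973e-01 5.20485210e-03 6.28693424e-04]
```

View pics/w7.png

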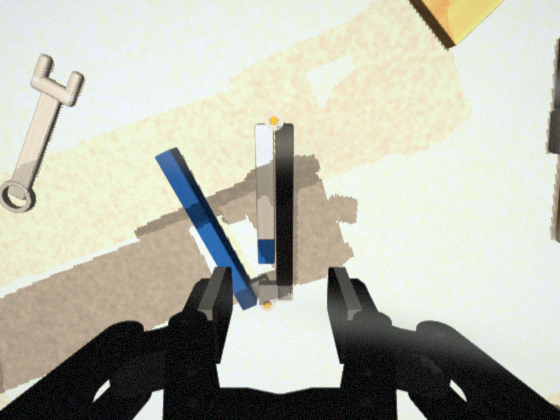

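```bash
python3 - <<'E'
from h import *
import pickle; m=pickle.load(open('w7.pkl','rb')); 
from scipy.spatial.transform import Rotation as R
P=ray('wrist',[(267,306),(274,121),(169,150),(246,302)],24,m); print(P.round(1))
a=lambda v:np.degrees(np.arctan2(v[1],v[0])); p1,p2=P[:2]
mh=a(p2-p1)+2.85; bh=a(P[2]-P[3]); s=robot.sense(); tx=a(R.from_quat(s['ee_rot']).apply([1,0,0]))
print(np.linalg.norm(p2-p1),mh,bh,tx)
def uv(h): t=np.radians(h); return np.array([np.cos(t),np.sin(t)])
bi=(mh+bh)/2; print('yaw',bi-tx)
# outer faces: base outer face and middle outer face at distance d from pin1
for d in (40,50,60):
    nb=uv(bh+90)  # away from middle? base on left
    nm=uv(mh-90)
    ob=p1+uv(bh)*d+nb*25.5; om=p1+uv(mh)*d+nm*25.5
    c=(ob+om)/2; print(d,'c',c.round(1),'width',np.linalg.norm(ob-om).round(1),'slide',((c-s['ee_pos'][:2])/10).round(2))
E
```

```text
[[469.7  14.7]
 [531.7 181.5]
 [437.6 186.4]
 [451.4  25.4]]
177.9179583266211 72.46885340749976 94.8944373419014 72.09645637420223
yaw 11.585189000498346
40 c [473.5  48.8] width 65.6 slide [-3.95 -6.97]
50 c [474.6  58.5] width 69.5 slide [-3.85 -6.  ]
60 c [475.7  68.3] width 73.4 slide [-3.74 -5.02]
```

```bash
python3 -m inch '[{"slide":[-1.9,-3,0],"yaw":6},{"slide":[-3.9,-6,-2],"yaw":11.6},{"slide":[-3.9,-6,-7],"yaw":11.6},{"slide":[-3.9,-6,-12],"yaw":11.6},{"slide":[-3.9,-6,-16],"yaw":11.6},{"slide":[-3.9,-6,-17.6],"yaw":11.6},{"slide":[-3.9,-6,-17.6],"yaw":11.6}]' 0
python3 -m inch '[{"slide":[0,0,0],"yaw":0},{"slide":[0,0,0],"yaw":0},{"slide":[0,0,0],"yaw":0},{"slide":[0,0,0],"yaw":0}]' 1
python3 w.py 8
```

```text
t: 16.7
ee_pos: [472.5, 58.5, -29.3]
ee_rot: [0.745, 0.667, 0.001, -0.002]
contact_force: [0.2, 0.1, 0.5]
finger_gap: 85.4
t: 17.2
ee_pos: [476.5, 58.5, -24.7]
ee_rot: [0.745, 0.667, 0.004, 0.0]
contact_force: [-1.1, 0.1, 10.6]
finger_gap: 49.4
[476.51505489  58.50063744 -24.65003917] [-0.04 -0.05  2.11  0.01  1.07  0.07] 17.2 49.44922150146353 [7.44811613e-01 6.67263380e-01 3.90411843e-03 3.26057004e-05]
```

View pics/w8.png

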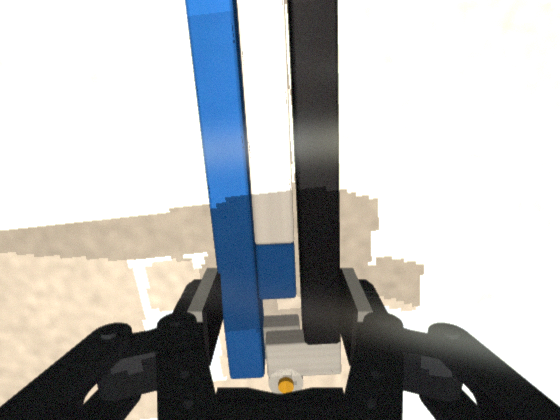

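```bash
python3 -m inch '[{"slide":[0,0,0.3],"yaw":0},{"slide":[0,0,0.3],"yaw":0},{"slide":[0,0,6],"yaw":0},{"slide":[0,0,12],"yaw":0},{"slide":[0,0,17],"yaw":0},{"slide":[0,0,17],"yaw":0}]' 0;  python3 w.py 9
```

```text
t: 18.0
ee_pos: [480.1, 58.4, 151.4]
ee_rot: [0.745, 0.667, 0.008, 0.004]
contact_force: [-0.4, -0.6, -0.7]
finger_gap: 85.3
[480.10719238  58.37731552 151.35130623] [-0.04 -0.28  1.99  0.01  1.41  0.07] 18.0 85.31699779078782 [0.74478823 0.66724332 0.00786984 0.00386046]
```

View pics/w9.png

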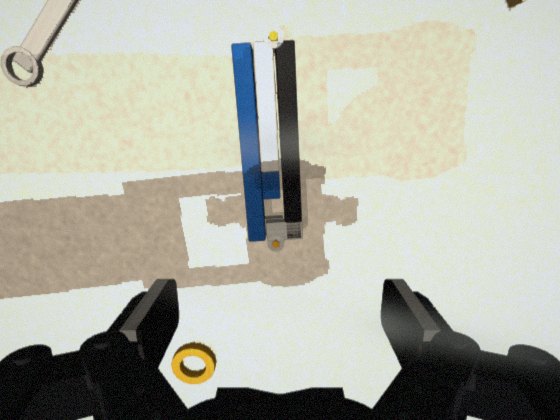

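```bash
cat > pk.py <<'E'
from h import *
import sys,pickle
from scipy.spatial.transform import Rotation as R
k=sys.argv[1]; px=eval(sys.argv[2]); m=pickle.load(open(f'w{k}.pkl','rb'))
P=ray('wrist',px,24,m); print(P.round(1)); a=lambda v:np.degrees(np.arctan2(v[1],v[0]))
s=robot.sense(); tx=a(R.from_quat(s['ee_rot']).apply([1,0,0])); p1,p2,b1,b2,m1,m2=P
bh=a(b2-b1); mh=a(m2-m1); h=(bh+mh)/2; c=(b1+b2+m1+m2)/4
print('base',bh,'mid',mh,'pins',a(p2-p1),np.linalg.norm(p2-p1),'tool',tx,'yaw',h-tx,'c',c,(p1+p2)/2,'slide',(c-s['ee_pos'][:2])/10,s['ee_pos'])
E
python3 pk.py 9 '[(276,244),(273,37),(257,238),(240,45),(293,222),(287,42)]'
```

```text
[[473.8  12. ]
 [491.1 187. ]
 [456.8  20. ]
 [464.3 184.1]
 [491.8  31.8]
 [501.8 182.2]]
base 87.4003118394877 mid 86.21604729372285 pins 84.35870767984773 175.82734057478137 tool 83.71325870964365 yaw 3.094920856961622 c [478.66769414 104.53204173] [482.43581178  99.50278705] slide [0.05038657 4.60817373] [478.16382843  58.45030442 148.07233454]
```

```bash
python3 -m inch '[{"slide":[0,2,0],"yaw":2},{"slide":[0.05,4.2,-2],"yaw":3.1},{"slide":[0.05,4.2,-7],"yaw":3.1},{"slide":[0.05,4.2,-12],"yaw":3.1},{"slide":[0.05,4.2,-16],"yaw":3.1},{"slide":[0.05,4.2,-17.5],"yaw":3.1},{"slide":[0.05,4.2,-17.5],"yaw":3.1}]' 0
python3 -m inch '[{"slide":[0,0,0],"yaw":0},{"slide":[0,0,0],"yaw":0},{"slide":[0,0,0],"yaw":0},{"slide":[0,0,0],"yaw":0},{"slide":[0,0,0],"yaw":0}]' 1
python3 w.py 10
```

```text
t: 18.92
ee_pos: [477.1, 100.3, -28.4]
ee_rot: [0.727, 0.687, 0.005, 0.001]
contact_force: [0.2, 0.0, 0.0]
finger_gap: 85.4
t: 19.55
ee_pos: [479.1, 100.4, -26.3]
ee_rot: [0.726, 0.687, 0.006, 0.002]
contact_force: [-0.3, -0.2, 6.0]
finger_gap: 48.7
[479.12362906 100.44238629 -26.25145638] [ 0.05 -0.03  2.09  0.01  1.06  0.1 ] 19.55 48.67187896892004 [0.72649864 0.68713969 0.00595745 0.00181099]
```

View pics/w10.png

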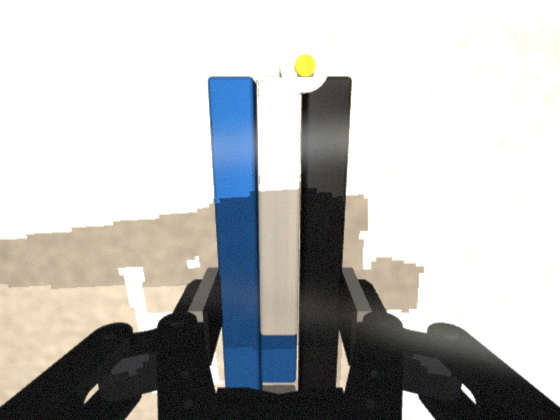

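```bash
python3 -m inch '[{"slide":[0,0,0.7],"yaw":0},{"slide":[0,0,1.5],"yaw":0},{"slide":[0,0,3],"yaw":0},{"slide":[0,0,5],"yaw":0},{"slide":[0,0,7.5],"yaw":0},{"slide":[0,0,10],"yaw":0},{"slide":[0,0,12],"yaw":0},{"slide":[0,0,13],"yaw":0}]'
python3 - <<'E'
from h import *
for n in ('scene','side'):
    I=imaging.read_camera(n); cv2.imwrite(f'pics/{n}7.png',I)
a=cv2.imread('pics/scene7.png')[110:290,230:430];b=cv2.imread('pics/side7.png')[70:250,150:350]
cv2.imwrite('pics/c13.png',cv2.convertScaleAbs(cv2.resize(np.hstack([a,b]),None,fx=2,fy=2,interpolation=cv2.INTER_CUBIC),alpha=1.5))
print(robot.sense()['moment'])
E
```

```text
t: 20.6
ee_pos: [479.7, 100.5, 105.6]
ee_rot: [0.726, 0.687, 0.007, 0.003]
contact_force: [0.3, 0.5, -6.6]
finger_gap: 48.8
[-0.01966896 -0.09168187  0.01005049]
```

View pics/c13.png

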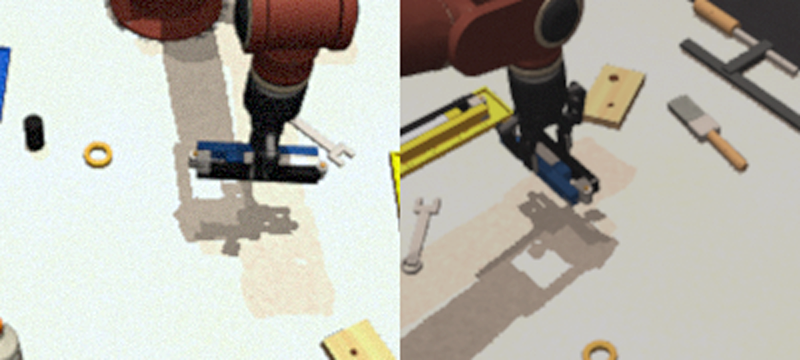

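```bash
python3 -m inch '[{"slide":[0,-2,0],"yaw":-4},{"slide":[0,-5,0],"yaw":-10},{"slide":[0,-9,0],"yaw":-17},{"slide":[0,-13,0],"yaw":-24},{"slide":[0,-17,0],"yaw":-31},{"slide":[0,-21,0],"yaw":-38},{"slide":[0,-24,0],"yaw":-44},{"slide":[0,-26,0],"yaw":-48}]'
python3 -m inch '[{"slide":[0,-2,0],"yaw":-4},{"slide":[-0.2,-5,0],"yaw":-10},{"slide":[-0.4,-9,0],"yaw":-16},{"slide":[-0.6,-13,0],"yaw":-22},{"slide":[-0.8,-17,0],"yaw":-27},{"slide":[-1,-19.5,0],"yaw":-30},{"slide":[-1.1,-21,0],"yaw":-32},{"slide":[-1.1,-21.5,0],"yaw":-33}]'
python3 w.py 11
```

```text
t: 21.7
ee_pos: [479.0, -160.4, 103.9]
ee_rot: [0.944, 0.33, 0.005, 0.004]
contact_force: [0.8, 0.8, -5.5]
finger_gap: 48.7
t: 22.7
ee_pos: [468.0, -375.4, 103.6]
ee_rot: [0.999, 0.048, 0.003, 0.005]
contact_force: [-0.0, -0.8, -5.9]
finger_gap: 48.7
[ 467.95376755 -375.3997452   103.59501555] [-0.8   0.06  1.76 -0.    1.31  0.68] 22.7 48.65474758461444 [0.99882017 0.04821736 0.00293156 0.00497511]
```

View pics/w11.png

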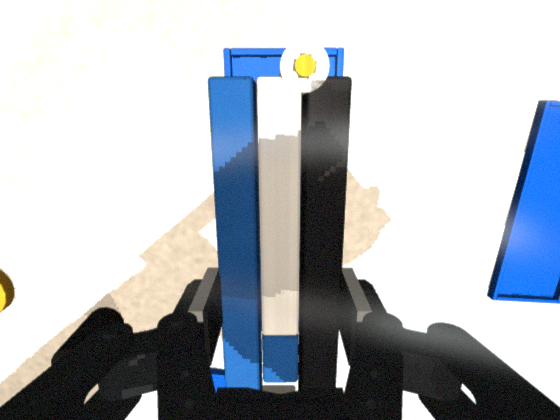

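```bash
python3 - <<'E'
from h import *
import pickle
from scipy.spatial.transform import Rotation as R
a=lambda v:np.degrees(np.arctan2(v[1],v[0]))
m=pickle.load(open('w10.pkl','rb')); P=ray('wrist',[(305,65),(210,79),(350,78),(222,380)],24,m); print(P.round(1))
r=R.from_quat([0.7265,0.68714,0.00596,0.00181]); e=np.array([479.12,100.44,-26.25])
for p in P: print('tool',r.inv().apply(np.r_[p,24]-e).round(1))
m=pickle.load(open('w11.pkl','rb')); T=ray('wrist',[(224,49),(343,48),(230,56),(338,56)],12,m); print(T.round(1),a(T[1]-T[0])+90)
r=R.from_quat([0.99882017,0.04821736,0.00293156,0.00497511]); print('tool x',a(r.apply([1,0,0])))
def uv(h): t=np.radians(h); return np.array([np.cos(t),np.sin(t)])
for h in (5.5,6): print('tray c',(T[0]+T[1])/2-uv(h)*116.5)
# scene/side corners of tray, outer at z=12
for n in('scene','side'):
    I=cv2.imread(f'pics/{n}0.png'); mk=cv2.inRange(cv2.cvtColor(I,cv2.COLOR_BGR2HSV),(100,120,40),(125,255,255))
    cs,_=cv2.findContours(mk,cv2.RETR_EXTERNAL,cv2.CHAIN_APPROX_NONE); c=max(cs,key=cv2.contourArea)
    print(n,cv2.minAreaRect(ray(n,c[:,0],12).astype(np.float32)),cv2.minAreaRect(ray(n,c[:,0],6).astype(np.float32)))
E
```

```text
[[492.2 188.2]
 [459.4 185.5]
 [507.5 183.2]
 [450.5  59.6]]
tool [ 88.6   8.7 -49.6]
tool [ 84.1 -23.9 -50. ]
tool [ 84.5  24.3 -49.5]
tool [-42.1 -25.8 -50.8]
[[ 579.7 -327.6]
 [ 588.6 -411.2]
 [ 575.6 -332. ]
 [ 583.1 -408.4]] 6.101165342892202
tool x 5.529112304866748
tray c [ 468.17007474 -380.52145264]
tray c [ 468.27193104 -381.53298844]
scene ((470.53375244140625, -378.4184875488281), (234.51263427734375, 83.65092468261719), 5.9979352951049805) ((466.6957092285156, -379.96514892578125), (235.86648559570312, 84.13384246826172), 5.997927188873291)
side ((465.00836181640625, -378.9405822753906), (233.1890106201172, 85.2413101196289), 5.746651649475098) ((468.00054931640625, -377.0528259277344), (234.40679931640625, 85.68649291992188), 5.746655464172363)
```

```bash
python3 -m inch '[{"slide":[-0.05,-0.4,-1],"yaw":0.5},{"slide":[-0.05,-0.4,-3],"yaw":0.5},{"slide":[-0.05,-0.4,-5],"yaw":0.5},{"slide":[-0.05,-0.4,-7],"yaw":0.5},{"slide":[-0.05,-0.4,-8.5],"yaw":0.5},{"slide":[-0.05,-0.4,-9.5],"yaw":0.5},{"slide":[-0.05,-0.4,-10],"yaw":0.5},{"slide":[-0.05,-0.4,-10],"yaw":0.5}]'; python3 w.py 12
python3 - <<'E'
from h import *
for n in ('scene','side'):
    I=imaging.read_camera(n); cv2.imwrite(f'pics/{n}8.png',I)
a=cv2.imread('pics/scene8.png')[130:310,130:330];b=cv2.imread('pics/side8.png')[200:380,250:450]
cv2.imwrite('pics/c14.png',cv2.convertScaleAbs(cv2.resize(np.hstack([a,b]),None,fx=2,fy=2,interpolation=cv2.INTER_CUBIC),alpha=1.5))
E
```

```text
t: 23.75
ee_pos: [467.6, -379.6, 3.7]
ee_rot: [0.999, 0.053, 0.003, 0.005]
contact_force: [-0.2, 0.6, -5.6]
finger_gap: 48.7
[ 467.64269779 -379.64819059    3.73679888] [-0.8   0.18  1.81 -0.    1.14  0.66] 23.75 48.663877034657204 [0.99859838 0.05257193 0.00305857 0.00530143]
```

View pics/c14.png

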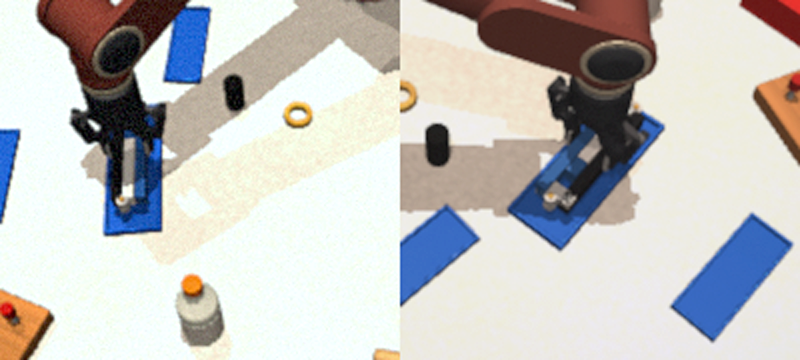

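View pics/w12.png

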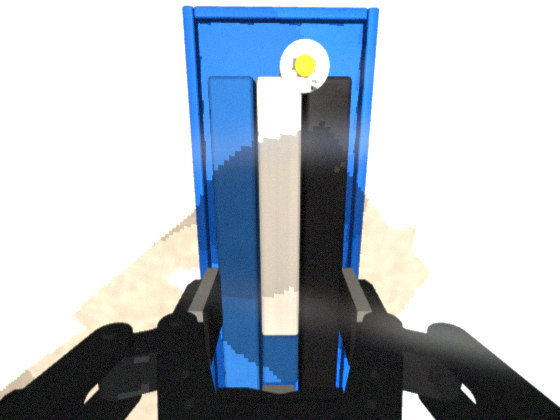

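```bash
python3 -m inch '[{"slide":[0,0,-0.8],"yaw":0},{"slide":[0,0,-1.6],"yaw":0},{"slide":[0,0,-2.1],"yaw":0},{"slide":[0,0,-2.3],"yaw":0},{"slide":[0,0,-2.3],"yaw":0}]';python3 -m inch '[{"slide":[0,0,-0.1],"yaw":0},{"slide":[0,0,-0.3],"yaw":0},{"slide":[0,0,-0.3],"yaw":0}]'
```

```text
t: 24.52
ee_pos: [468.0, -380.0, -18.6]
ee_rot: [0.999, 0.053, 0.003, 0.006]
contact_force: [2.0, 0.5, -5.6]
finger_gap: 48.9
t: 24.9
ee_pos: [467.9, -379.9, -21.8]
ee_rot: [0.999, 0.053, 0.003, 0.006]
contact_force: [0.3, 0.6, -6.4]
finger_gap: 48.8
```

```bash
python3 -m inch '[{"slide":[0,0,-0.1],"yaw":0},{"slide":[0,0,-0.2],"yaw":0},{"slide":[0,0,-0.2],"yaw":0}]';python3 -m inch '[{"slide":[0,0,-0.1],"yaw":0},{"slide":[0,0,-0.1],"yaw":0}]'
```

```text
t: 25.28
ee_pos: [468.0, -380.1, -22.2]
ee_rot: [0.999, 0.053, 0.003, 0.005]
contact_force: [-4.3, 3.3, 4.9]
finger_gap: 48.7
t: 25.52
ee_pos: [468.2, -380.3, -22.2]
ee_rot: [0.999, 0.053, 0.003, 0.005]
contact_force: [-4.4, 3.4, 5.8]
finger_gap: 48.7
```

```bash
python3 -m inch '[{"slide":[0,0,0],"yaw":0},{"slide":[0,0,0],"yaw":0},{"slide":[0,0,0.5],"yaw":0},{"slide":[0,0,2],"yaw":0},{"slide":[0,0,6],"yaw":0},{"slide":[0,0,12],"yaw":0},{"slide":[0,0,17],"yaw":0}]' 0
python3 -m inch '[{"slide":[0,4,0],"yaw":0},{"slide":[0,9,0],"yaw":0},{"slide":[0,14,0],"yaw":0},{"slide":[-4,19,0],"yaw":0},{"slide":[-6,24,0],"yaw":0},{"slide":[-6,29,0],"yaw":0},{"slide":[-6,29,0],"yaw":0}]'
python3 - <<'E'
from h import *
for n in ('scene','side'):
    I=imaging.read_camera(n); cv2.imwrite(f'pics/{n}9.png',I)
a=cv2.imread('pics/scene9.png')[160:270,150:260];b=cv2.imread('pics/side9.png')[230:340,290:400]
cv2.imwrite('pics/c15.png',cv2.convertScaleAbs(cv2.resize(np.hstack([a,b]),None,fx=3.6,fy=3.6,interpolation=cv2.INTER_CUBIC),alpha=1.5))
E
```

```text
t: 26.4
ee_pos: [468.7, -380.7, 151.7]
ee_rot: [0.999, 0.053, 0.004, 0.007]
contact_force: [0.7, -1.3, 0.4]
finger_gap: 85.4
t: 27.28
ee_pos: [408.9, -88.5, 152.9]
ee_rot: [0.998, 0.055, 0.006, 0.007]
contact_force: [0.3, -0.6, -0.1]
finger_gap: 85.4
```

View pics/c15.png

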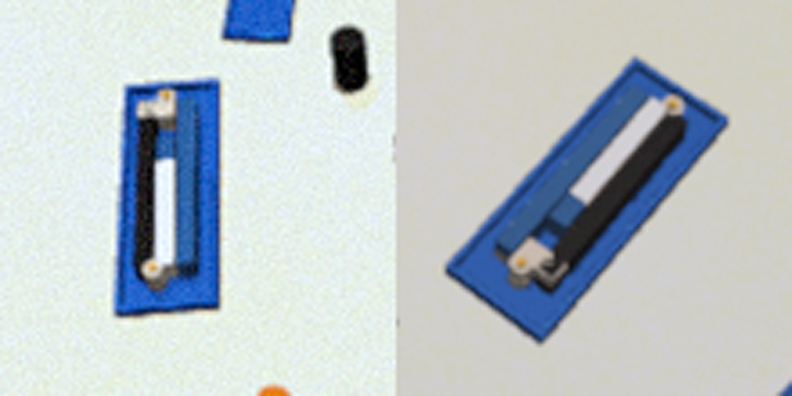

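View pics/scene9.png

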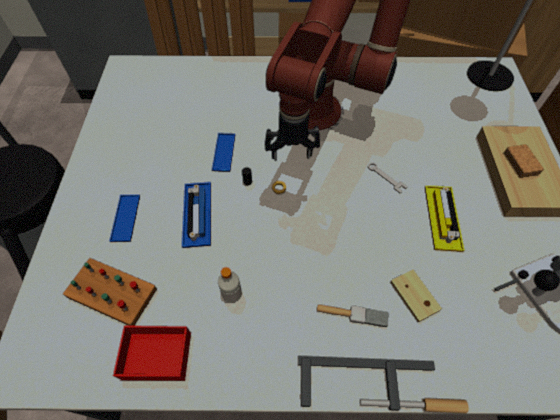

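```bash
python3 - <<'E'
from h import *
t=np.radians(5.9); X=np.array([np.cos(t),np.sin(t)]); Y=np.array([-X[1],X[0]]); c=np.array([468,-379.5])
for n,px in (('scene',[(150+151/3.6,160+268/3.6),(150+165/3.6,160+95/3.6)]),('side',[(290+(672-396)/3.6,230+104/3.6),(290+(521-396)/3.6,230+262/3.6)])):
    P=ray(n,px,28); print(n,P.round(1),[( (p-c)@X).round(1) for p in P],[((p-c)@Y).round(1) for p in P],np.linalg.norm(P[0]-P[1]))
for n in ('scene','side'):
    I=cv2.imread(f'pics/{n}9.png'); 
w=imaging.read_camera('wrist'); cv2.imwrite('pics/w13.png',w)
E
```

```text
scene [[ 557.6 -378.4]
 [ 380.8 -388.9]] [np.float64(89.2), np.float64(-87.7)] [np.float64(-8.1), np.float64(-0.3)] 177.0846892857561
side [[ 556.1 -377.6]
 [ 380.6 -388.5]] [np.float64(87.8), np.float64(-87.9)] [np.float64(-7.1), np.float64(-0.0)] 175.80638583819209
```

The folded guide lies centred in the tray: pins at x ±88 mm and y about 0 and −8 mm in the tray's frame, in both views at the height for lying flat. The bystanders look unmoved.

```bash
python3 - <<'E'
from station import robot
print(robot.close_job())
E
```

```text
the job is handed in; nothing more can be done
None
```

The guide is folded and lies flat in the large blue tray. I handed the job in at about 27.5 s of the 72 s allowed.

**What I did:**
1. I pushed the short bar round with shut fingers, then squeezed it home against the middle bar.
2. I swung the gripped pair round pin 1 and squeezed all three bars together.
3. I lifted the pack, set it down in the tray until I felt contact, opened the gripper and backed away.

**Last checks:**
- **Position:** the scene and side views agree that the pack is centred in the tray. Its pins are at about ±88 mm along the tray and within about 8 mm of its centre line, as expected for the folded guide.
- **Lying flat:** the pins measure 177 and 176 mm apart at the height for a flat pack, against 176 mm true.
- **Fold:** the short bar lies between the other two.
- **Rest of the bench:** the yellow guide and the bystanders look unmoved in the final scene picture. I judged this by eye and did not measure it.

**What disagreed or went wrong:**
- **First push missed:** it passed over the short bar without touching it. The fingertips end about 30–40 mm short of the reported TCP, so I worked with TCP heights below zero from then on.
- **Shallow grip:** the pads therefore probably held only the top few millimetres of the bars. Nothing slipped on the way to the tray.
- **Opening reading:** the finger opening read about 2 mm less than the true widths.
- **Base bar moved:** it turned about 4° on the bench during the swing, before it was lifted.

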